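# Shut the wire box: lid on, four clips down

## Robot

A 7-joint arm with a two-finger parallel gripper is mounted at the origin on the work surface. World frame = base frame: x ahead of the robot, y to its left, z up, the work surface at z = 0. Lengths are in m, angles in rad, forces in N, time in s.
With the tool pointing down it reaches from about 0.4 to 0.875 m from the base axis. Payload 6.5 kg.
Tool frame: the origin (TCP) lies where the fingers leave the gripper's body, on its centre line; the fingertips stand 73 mm ahead of it and the grasp point (between the pads) lies 54 mm ahead of it; z points along the fingers, x is the direction in which the jaws open and shut, and the axes are right-handed (so a half turn about z gives the same grasp; the last joint's range is limited). The gripper opens to 85 mm and grips with 20 to 120 N. Pads are 22 mm wide; open, the fingers measure 114 mm over their backs; the gripper's body (76 mm by 85 mm) begins 54 mm behind the grasp point. The pads swing forward as they close: fully open they stand 13 mm farther back than shut.
Start: joints at [1.15, 0.536, -0.004, 1.538, 0.003, 1.067, -0.071], TCP at [0.226, -0.61, 0.304] pointing down, gripper open.
Joint ranges: [-2.7, 2.7], [-0.37, 2.16], [-1.27, 1.26], [0.24, 2.4], [-1.31, 4.45], [0.19, 1.91], [-2.76, 2.76]. Speed limits (rad/s): [2.39, 2.39, 3.14, 3.14, 3.14, 3.14, 3.14].

## Interface

Orientations are given as [roll, pitch, yaw] about the fixed x, y, z axes, in that order (R = Rz(yaw) Ry(pitch) Rx(roll)).
In Python, from cell import r gives the robot as it stands. Calls block until the motion is done:
- r.move_pose(position, orientation): joint-space move of the TCP to a pose.
- r.move_straight(position, attitude=None, v=0.15, max_force=None): straight line of the TCP; attitude=None keeps the orientation; v is the mean speed in m/s. With max_force (N) it stops when the force on the tool has changed by that much, and returns True; else False.
- r.move_joints(angles): joint-space move.
- r.open_gripper() and r.clamp(): open the fingers fully, or close them until they stop; the grip force is fixed at half the most.
- r.sleep(seconds).
- r.ik(position, orientation): joint angles nearest the present ones, or None.
- r.read_state(): the state.
- r.camera(name): name is "scene" or "top"; returns a dict with "frame" (480x640x3 uint8, red, green, blue), "vertical_fov" (degrees; the focal length in pixels is half the picture's height over the tangent of half this angle, whatever the lens; pixels are square), "cx", "cy" (the principal point, pixels), "world_to_cam" (4x4, takes a point from world to camera coordinates). Camera axes: x right, y up, looking along -z (the intrinsics and any distortion apply to the point x, -y, -z); pixel columns grow to the right and rows downward; lengths in m; the calibration is good to about 2 mm. A picture is of the moment at which its call begins. There is no depth.
A pose or a line that the arm cannot do raises r.MotionError and nothing moves.
- r.sign_off(): hands the job in, once; it reports no verdict.
The state is a dict: "t": time; "qpos": joint angles; "dq": joint speeds; "tau": joint torques, N m; "ee_pos": TCP position; "ee_rot": TCP orientation; "contact_force": force on the tool from outside, world axes, zero at the start; "ft_torque": the same for the moment, N m; "width": opening from 0.0 (shut) to 1.0 (fully open).
Only numpy, scipy, OpenCV 4.12 (cv2) and the standard library are available. Lean on these libraries where they do the work, as an engineer would, in place of code of your own. Each camera call takes 0.05 s, during which the arm holds its last target.

## Task

Shut the storage box for the night: set its lid squarely on the rim (lay it on, do not let it fall), then flip down the four side clips, one on each side, until every one has snapped flush. Leave the box standing where it is, and do not move the glue pot, the petal tray or the pin pad.

Things in the scene. Friction and masses are not known exactly. Their poses are not given: they have to be found in the camera images.
- box: Milky-clear plastic box full of wire reels, open on top, loose on the table, about 3 kg (slides if pushed with some 15 N). 150 (its x) by 210 (y) mm outside, 95 high, walls 4, mouth 142 x 202; flange round the rim 7 wide, 6 thick (164 x 224 over all, top level with the rim). Contents up to 68 mm high. Origin: centre of its underside, z up. Start yaw within 0.35 rad of the world's.
- lid: White lid, 0.3 kg, first lying flat beside the box. Plate 168 (x) by 228 (y) mm, z = 9 to 16; under it a plug ring 138 x 198, 9 deep, round lower edge, fits the mouth with 2 mm play. Origin: centre of the plug's underside, z up. Fully seated its origin is 86 mm above the box's and its axes lie along the box's (a half turn fits too). Each edge carries a clip. Start yaw within 0.35 rad.
- lid_handle (a point): Middle of the carry handle fixed on the lid's top, on the lid's axis, 44 mm above the lid's origin: a straight bar along the lid's y, 16 mm wide (x), 12 mm high, free for fingers from y = -44 to +44 mm; 22 mm clear height between bar and plate. Axes as the lid's.
- clip_near (a joint): Grey clip at the lid's -x edge: near side (towards the robot at yaw 0), 70 mm wide. Hinge line level, 86 mm from the lid's axis, 12.5 mm above the lid's origin. Angle in rad: 0 = straight down against the box, 1.57 = sticking out level, max 1.95; rests open at 1.6 to 1.9. Its spring resists the push down with up to 3 N at the free end, lifts it again if let go above 0.44, and below that snaps it to 0, where it stays.
- clip_near_ridge (a point): Outer edge of the free end of clip_near, mid width, 34 mm from the hinge line. The leaf is 3 mm thick; when down its outer face is 2 mm, and the small ridge along its free end 5 mm, outside the hinge line; a catch on its inner face lies under the box's flange.
- clip_far (a joint): Grey clip at the lid's +x edge: far side, 70 mm wide. Hinge line level, 86 mm from the lid's axis, 12.5 mm above the lid's origin. Angle in rad: 0 = straight down against the box, 1.57 = sticking out level, max 1.95; rests open at 1.6 to 1.9. Its spring resists the push down with up to 3 N at the free end, lifts it again if let go above 0.44, and below that snaps it to 0, where it stays.
- clip_far_ridge (a point): Outer edge of the free end of clip_far, mid width, 34 mm from the hinge line. The leaf is 3 mm thick; when down its outer face is 2 mm, and the small ridge along its free end 5 mm, outside the hinge line; a catch on its inner face lies under the box's flange.
- clip_left (a joint): Grey clip at the lid's +y edge: left end, 60 mm wide. Hinge line level, 116 mm from the lid's axis, 12.5 mm above the lid's origin. Angle in rad: 0 = straight down against the box, 1.57 = sticking out level, max 1.95; rests open at 1.6 to 1.9. Its spring resists the push down with up to 3 N at the free end, lifts it again if let go above 0.44, and below that snaps it to 0, where it stays.
- clip_left_ridge (a point): Outer edge of the free end of clip_left, mid width, 34 mm from the hinge line. The leaf is 3 mm thick; when down its outer face is 2 mm, and the small ridge along its free end 5 mm, outside the hinge line; a catch on its inner face lies under the box's flange.
- clip_right (a joint): Grey clip at the lid's -y edge: right end, 60 mm wide. Hinge line level, 116 mm from the lid's axis, 12.5 mm above the lid's origin. Angle in rad: 0 = straight down against the box, 1.57 = sticking out level, max 1.95; rests open at 1.6 to 1.9. Its spring resists the push down with up to 3 N at the free end, lifts it again if let go above 0.44, and below that snaps it to 0, where it stays.
- clip_right_ridge (a point): Outer edge of the free end of clip_right, mid width, 34 mm from the hinge line. The leaf is 3 mm thick; when down its outer face is 2 mm, and the small ridge along its free end 5 mm, outside the hinge line; a catch on its inner face lies under the box's flange.
- glue_pot: Bystander: round white open glue pot, 78 mm across, 68 mm high. Origin: centre of its underside.
- petal_tray: Bystander: low wooden tray of blue petals, 110 x 160 x 28 mm. Origin: centre of its underside.
- shaping_pad: Bystander: dark blue pad stuck with pins, 80 x 130 mm, 18 mm thick (pins to 30 mm). Origin: centre of its underside.

How it is judged:
On the way, in this order (a step that is already met when the one before it is completed fails the run):
1. the lid sits squarely on the rim of the box (z of lid in the frame of box between 0.083 and 0.089 m and x of lid in the frame of box between -0.005 and 0.005 m and y of lid in the frame of box between -0.005 and 0.005 m and angle between the z axis of lid and the z axis of box, either way round below 0.03 rad), for 0.2 s.
2. with the lid seated, two of the four clips are down (all of step 1 and (value of joint each of clip_near, clip_right below 0.1 rad or value of joint each of clip_near, clip_far below 0.1 rad or value of joint each of clip_near, clip_left below 0.1 rad or value of joint each of clip_right, clip_far below 0.1 rad or value of joint each of clip_right, clip_left below 0.1 rad or value of joint each of clip_far, clip_left below 0.1 rad)), for 0.2 s.
At the end, for the whole second after the job is handed in: Lid on the rim: origin 83 to 89 mm above the box's, within 5 mm of it in x and y, level to 0.03 rad; all four clips within 0.1 rad of straight down; lid at rest; box upright (0.05 rad) and within 40 mm, glue pot, tray and pad within 30 mm of where they stood (all of step 1 and value of joint each of clip_near, clip_right, clip_far, clip_left below 0.1 rad and linear speed of lid below 0.02 m/s and angle between box's own z axis and vertical below 0.05 rad and distance of box from where it was at the start of the episode below 0.04 m and distance of each of glue_pot, petal_tray, shaping_pad from where it was at the start of the episode below 0.03 m); the robot touches nothing.
It fails at once if the lid is let fall (moves faster than 0.6 m/s, which is a fall of about 2 cm, with no finger on it) (linear speed of lid above 0.6 m/s and contact force between the fingers and lid below 0.05 N).
It fails at once if the box is shoved more than 40 mm or tipped (distance of box from where it was at the start of the episode above 0.04 m or angle between box's own z axis and vertical above 0.25 rad).
It fails at once if a bystander is moved more than 30 mm (distance of any of glue_pot, petal_tray, shaping_pad from where it was at the start of the episode above 0.03 m).
It also fails if it takes over 61 s, if anything falls off the work surface, if the arm or the gripper's body presses on something with over 40 N, if the wrist force passes 120 N, or if a joint passes its speed limit or range.

## Working session

There is one attempt and no reset: what is moved stays moved. The work goes in short steps, each a Python script; the robot and the scene stay as the last script left them, time stands still between calls to the robot, and variables do not carry over. Pictures are saved under pics/ and viewed, and the job is handed in when it is done.

```bash
ls; mkdir -p pics; python3 - <<'E'
from cell import r
import cv2,json
for n in("scene","top"):
    c=r.camera(n)
    cv2.imwrite(f"pics/a_{n}.png",c["frame"][:,:,::-1])
    print(n,{k:(v.tolist() if hasattr(v,'tolist') else v) for k,v in c.items() if k!="frame"})
s=r.read_state();print(s)
E
```

```text
pics
scene {'vertical_fov': 49.705997606400544, 'cx': 318.45976498369305, 'cy': 247.8917020463424, 'world_to_cam': [[-0.3154199247623034, 0.9488552719778094, 0.0135625920406225, 0.16259375980288995], [-0.6430016137572149, -0.22421494212759038, 0.7323090771199952, 0.3608415693876339], [0.6978962643319999, 0.2222641054390897, 0.6808373312802409, -1.5434249662252468], [0.0, 0.0, 0.0, 1.0]]}
top {'vertical_fov': 44.40524377794083, 'cx': 316.62789283376105, 'cy': 231.17690018471234, 'world_to_cam': [[0.0009635711198997347, -0.9999558807549738, -0.009343878971923951, 0.019997788622698347], [0.9848868872853648, -0.000669357373507204, 0.17319749193926468, -0.5949127238296518], [-0.17319610499096688, -0.009369551977101084, 0.9848427898460275, -1.3475008438512646], [0.0, 0.0, 0.0, 1.0]]}
{'t': 0.1, 'qpos': array([ 1.14978666,  0.53713573, -0.00439652,  1.53873048,  0.00262306,
        1.06731369, -0.07120715]), 'dq': array([ 1.13955954e-03, -2.79371827e-03,  5.38298106e-04, -4.11378833e-03,
        4.26570451e-04, -1.33139415e-05, -1.59723290e-03]), 'tau': array([ 2.59298104e-03, -5.84560275e+01,  1.05186503e+00, -2.59770370e+01,
        1.26679701e-02,  4.66372629e-03,  2.27113321e-05]), 'ee_pos': array([ 0.22563246, -0.60911244,  0.30308875]), 'ee_rot': array([ 3.14143428e+00,  1.57431223e-03, -1.21594737e+00]), 'contact_force': array([ 0.33560191, -0.01400979,  0.63876315]), 'ft_torque': array([ 0.00031376, -0.00021042, -0.00565055]), 'width': 0.9969527517836795}
```

View pics/a_scene.png

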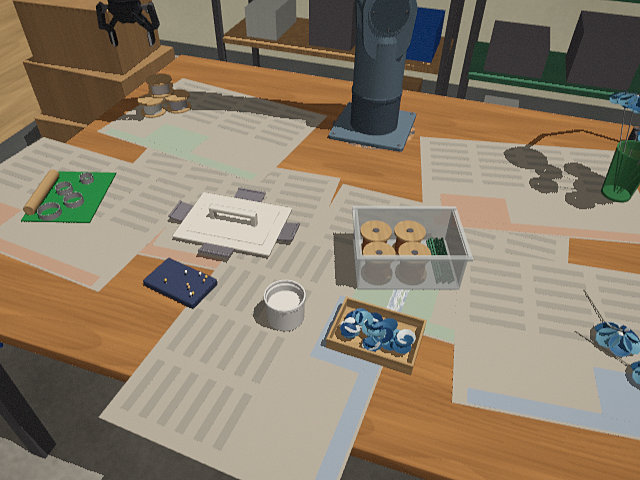

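View pics/a_top.png

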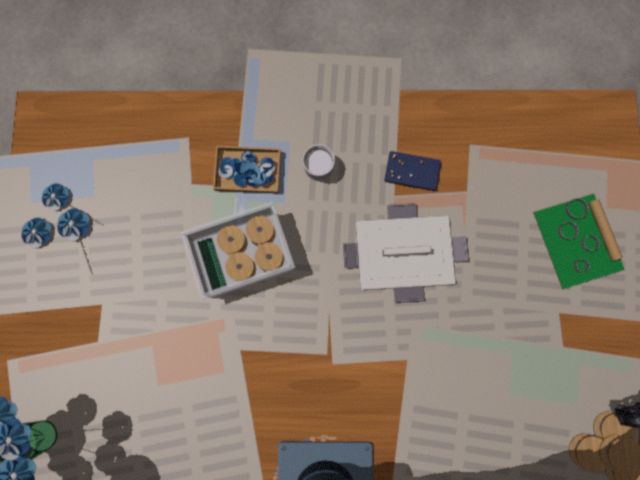

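```bash
python3 - <<'E'
import cv2,numpy as np
a=cv2.imread("pics/a_top.png");s=cv2.imread("pics/a_scene.png")
def crop(im,x,y,w,h,f,n):
    c=cv2.resize(im[y:y+h,x:x+w],None,fx=f,fy=f,interpolation=cv2.INTER_CUBIC)
    for i in range(0,w,20): cv2.putText(c,str(x+i),(i*f,8),0,.35,(0,0,255),1);cv2.line(c,(i*f,10),(i*f,14),(0,0,255),1)
    for i in range(0,h,20): cv2.putText(c,str(y+i),(0,i*f+4),0,.35,(0,0,255),1)
    cv2.imwrite(n,c)
crop(a,175,195,130,110,6,"pics/b1.png")
crop(a,340,195,132,110,6,"pics/b2.png")
crop(s,330,195,150,100,5,"pics/b3.png")
crop(s,160,180,150,90,5,"pics/b4.png")
E
```

```text
(no output)
```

View pics/b1.png

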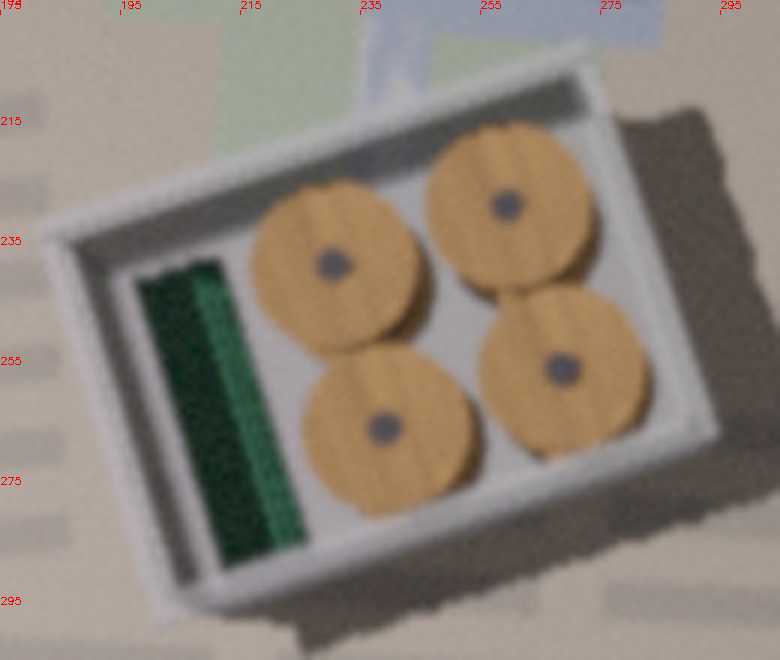

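View pics/b2.png

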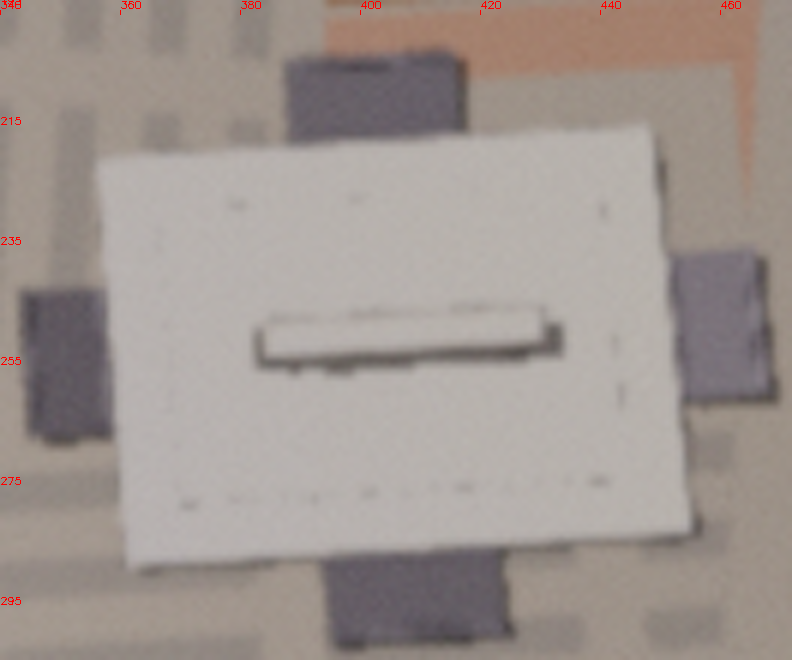

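View pics/b3.png

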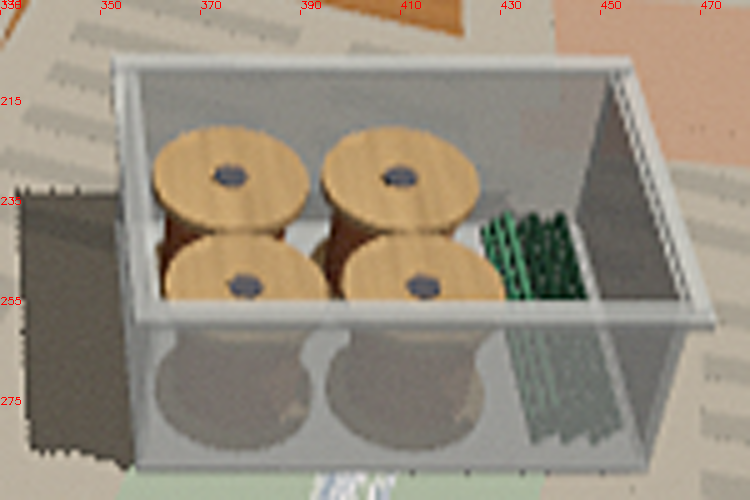

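View pics/b4.png

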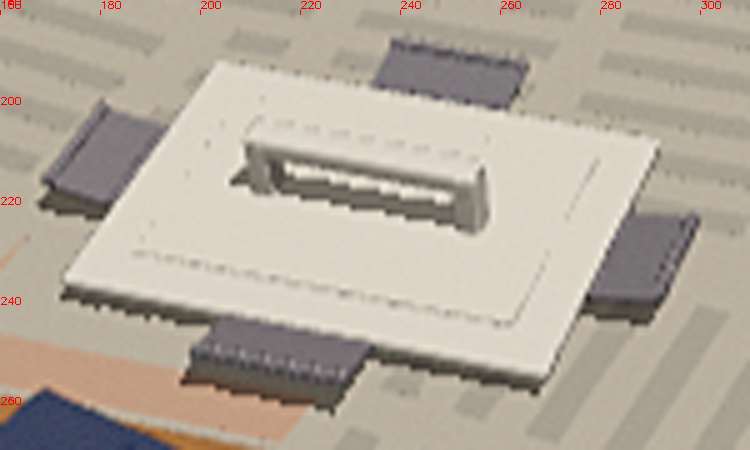

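```bash
cat > h.py <<'E'
import numpy as np,cv2
from scipy.optimize import least_squares
import json
CAM={'scene': dict(fov=49.705997606400544,cx=318.45976498369305,cy=247.8917020463424,T=[[-0.3154199247623034, 0.9488552719778094, 0.0135625920406225, 0.16259375980288995], [-0.6430016137572149, -0.22421494212759038, 0.7323090771199952, 0.3608415693876339], [0.6978962643319999, 0.2222641054390897, 0.6808373312802409, -1.5434249662252468], [0.0, 0.0, 0.0, 1.0]]),
'top':dict(fov=44.40524377794083,cx=316.62789283376105,cy=231.17690018471234,T=[[0.0009635711198997347, -0.9999558807549738, -0.009343878971923951, 0.019997788622698347], [0.9848868872853648, -0.000669357373507204, 0.17319749193926468, -0.5949127238296518], [-0.17319610499096688, -0.009369551977101084, 0.9848427898460275, -1.3475008438512646], [0.0, 0.0, 0.0, 1.0]])}
def proj(n,P):
    c=CAM[n];T=np.array(c['T']);f=240/np.tan(np.radians(c['fov']/2))
    q=np.atleast_2d(P)@T[:3,:3].T+T[:3,3]
    return np.c_[c['cx']+f*q[:,0]/-q[:,2],c['cy']+f*q[:,1]/q[:,2]]
def loc(pose,P):
    x,y,a=pose[:3];c,s=np.cos(a),np.sin(a);P=np.atleast_2d(P)
    return np.c_[x+c*P[:,0]-s*P[:,1],y+s*P[:,0]+c*P[:,1],P[:,2]]
def rect(w,l,z): # far-left, far-right, near-right, near-left
    return np.array([[w,l,z],[w,-l,z],[-w,-l,z],[-w,l,z]])/[2,2,1]
def fit(obs,x0):
    # obs: list of (cam,P,uv)
    f=lambda p:np.concatenate([(proj(n,loc(p,P))-uv).ravel() for n,P,uv in obs])
    s=least_squares(f,x0); return s.x,s.fun.reshape(-1,2)
def unc(uv,f,x,y): return (np.array(uv)+.5)/f-.5+[x,y]
E
python3 - <<'E'
from h import *
B=rect(.164,.224,.095);L=rect(.168,.228,.016)
bt=unc([(38,228),(590,41),(720,435),(160,620)],6,175,195)
bs=unc([(715,325),(135,322),(112,58),(632,58)],5,330,195)
lt=unc([(98,157),(652,122),(693,533),(130,568)],6,340,195)
ls=unc([(545,378),(66,280),(219,60),(658,142)],5,160,180)
for nm,P,t,s,x0 in(("box",B,bt,bs,[.55,.2,.3]),("lid",L,lt,ls,[.55,-.2,0])):
    for o in([("top",P,t)],[("scene",P,s)],[("top",P,t),("scene",P,s)]):
        p,e=fit(o,x0);print(nm,p.round(4),e.round(1).tolist())
E
```

```text
box [0.5451 0.2014 0.3283] [[-0.2, -1.0], [-0.1, -0.5], [0.4, 0.2], [-0.1, 1.2]]
box [0.5459 0.2028 0.3279] [[0.5, 0.0], [-0.2, 0.1], [-0.2, -0.4], [-0.1, 0.2]]
box [0.5454 0.2021 0.3281] [[-0.6, -1.1], [-0.4, -0.6], [0.1, 0.1], [-0.4, 1.0], [0.2, -0.2], [-0.4, -0.2], [-0.4, -0.6], [-0.4, 0.0]]
lid [ 0.5505 -0.1941  0.0629] [[-0.3, -0.0], [0.3, -0.0], [0.5, -0.0], [-0.5, 0.1]]
lid [ 0.5515 -0.193   0.057 ] [[0.3, -0.2], [-1.1, -0.1], [-0.1, 0.2], [1.0, -0.1]]
lid [ 0.5508 -0.1937  0.0604] [[-0.4, -0.3], [0.2, -0.0], [0.3, -0.0], [-0.8, -0.1], [0.3, -0.6], [-1.2, -0.2], [-0.4, 0.1], [0.8, -0.4]]
```

```bash
python3 - <<'E'
from h import *
from cell import r
pi=np.pi
lid=[.5507,-.1938,.0615];box=[.5454,.2021,.328]
def chk(n,p,a):
    q=r.ik(p,[pi,0,a]);print(n,None if q is None else np.round(q,2))
for k in(0,pi,-pi):chk("lid",[lid[0],lid[1],.2],lid[2]+k)
for k in(0,pi,-pi):chk("box",[box[0],box[1],.3],box[2]+k)
cl={'near':(-1,0),'far':(1,0),'left':(0,1),'right':(0,-1)}
for n,(ux,uy) in cl.items():
    d=(.086 if ux else .116)+.03
    P=loc(box,[ux*d,uy*d,.16])[0]
    for k in(0,pi,-pi): chk(n,P,box[2]+(pi/2 if ux else 0)+k)
# bystanders rough
for nm,uv,z in(("tray",(249,170),.028),("pot",(319,160),.068),("pad",(413,170),.018)):
    s=least_squares(lambda p:(proj("top",[[p[0],p[1],z]])-[uv]).ravel(),[.6,0]);print(nm,s.x.round(3))
print(loc(box,[[.12,0,0],[0,-.15,0],[.12,.03,0],[.12,-.03,0]]).round(3))
E
```

```text
lid [ 0.58  0.59 -0.43  1.78  0.32  0.84  0.06]
lid [ 0.07  0.57  0.26  1.81 -0.2   0.79 -2.65]
lid [ 0.07  0.57  0.26  1.81 -0.2   0.79 -2.65]
box [ 0.26  0.63 -1.    1.69  0.58  1.15 -0.57]
box [-1.17  0.67  1.09  1.77 -0.65  1.12 -2.67]
box [-1.17  0.67  1.09  1.77 -0.65  1.12 -2.67]
near [ 0.33  0.71 -1.01  2.07  0.83  0.84  0.71]
near [-0.04  0.52 -0.51  2.09  0.42  0.63 -2.08]
near [-0.04  0.52 -0.51  2.09  0.42  0.63 -2.08]
far [ 0.04  0.91 -0.75  1.46  0.67  1.04  1.03]
far [-0.15  0.82 -0.42  1.47  0.37  0.93 -1.92]
far [-0.15  0.82 -0.42  1.47  0.37  0.93 -1.92]
left [ 0.04  0.96 -1.1   1.72  0.95  1.1  -1.05]
left [ 0.03  0.94 -1.08  1.72  0.94  1.09  2.1 ]
left [ 0.03  0.94 -1.08  1.72  0.94  1.09  2.1 ]
right [ 0.23  0.71 -0.58  1.76  0.51  0.83 -0.26]
right [-0.88  0.96  1.08  1.82 -1.01  1.03 -2.19]
right [-0.88  0.96  1.08  1.82 -1.01  1.03 -2.19]
tray [0.753 0.187]
pot [0.766 0.014]
pad [ 0.755 -0.218]
[[0.659 0.241 0.   ]
 [0.594 0.06  0.   ]
 [0.649 0.269 0.   ]
 [0.669 0.212 0.   ]]
```

```bash
python3 - <<'E'
from h import *
from cell import r
pi=np.pi
lid=[.5507,-.1938,.0615]
a=[pi,0,lid[2]]
r.move_pose([lid[0],lid[1],.2],a)
r.move_straight([lid[0],lid[1],.096],v=.08,max_force=10)
print(r.read_state()['ee_pos'],r.read_state()['contact_force'])
r.clamp()
s=r.read_state();print(s['width'],s['contact_force'],s['t'])
c=r.camera("scene");cv2.imwrite("pics/c_s.png",c["frame"][:,:,::-1])
E
```

```text
[ 0.55105263 -0.19391348  0.09652612] [-0.04547004 -0.28643812  0.29382289]
0.17610746997717627 [-0.58530876  0.18636015  2.1318543 ] 4.1333
```

View pics/c_s.png

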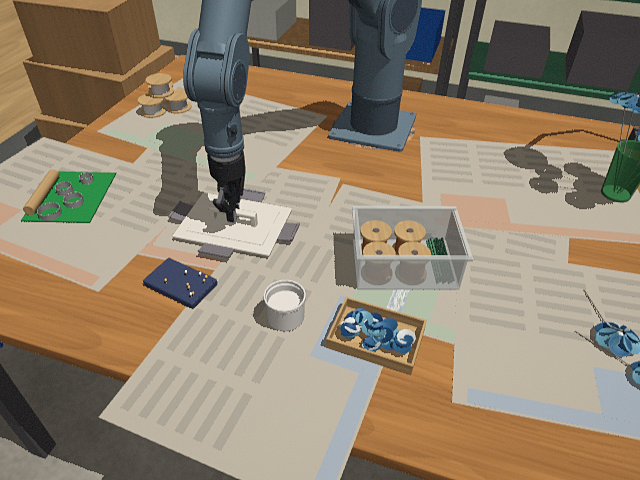

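```bash
python3 - <<'E'
from h import *
from cell import r
pi=np.pi
lid=[.5507,-.1938,.0615];box=[.5454,.2021,.328]
r.move_straight([lid[0],lid[1],.26],v=.12)
s=r.read_state();print(s['width'],s['contact_force'])
r.move_straight([.50,0.,.26],[pi,0,.2],v=.15)
r.move_straight([box[0],box[1],.23],[pi,0,box[2]],v=.15)
r.sleep(.3)
s=r.read_state();print(s['width'],s['contact_force'],s['ee_pos'],s['ee_rot'],s['t'])
for n in("scene","top"):
    c=r.camera(n);cv2.imwrite(f"pics/d_{n}.png",c["frame"][:,:,::-1])
a=cv2.imread("pics/d_top.png")
cv2.imwrite("pics/d_t6.png",cv2.resize(a[190:310,170:302],None,fx=5,fy=5,interpolation=cv2.INTER_CUBIC))
a=cv2.imread("pics/d_scene.png")
cv2.imwrite("pics/d_s6.png",cv2.resize(a[150:300,310:490],None,fx=4,fy=4,interpolation=cv2.INTER_CUBIC))
E
```

```text
0.17370442706351125 [-0.03279872  0.12719072 -3.27845939]
0.17258687888669724 [-0.09972838 -0.08066065 -4.01806375] [0.54543493 0.20175624 0.23009474] [ 3.14137761e+00 -3.20998265e-05  3.27579229e-01] 9.025
```

View pics/d_t6.png

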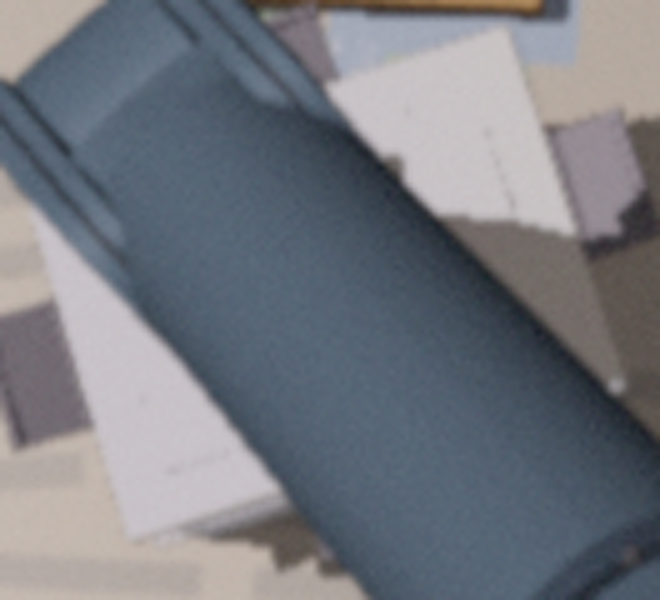

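View pics/d_s6.png

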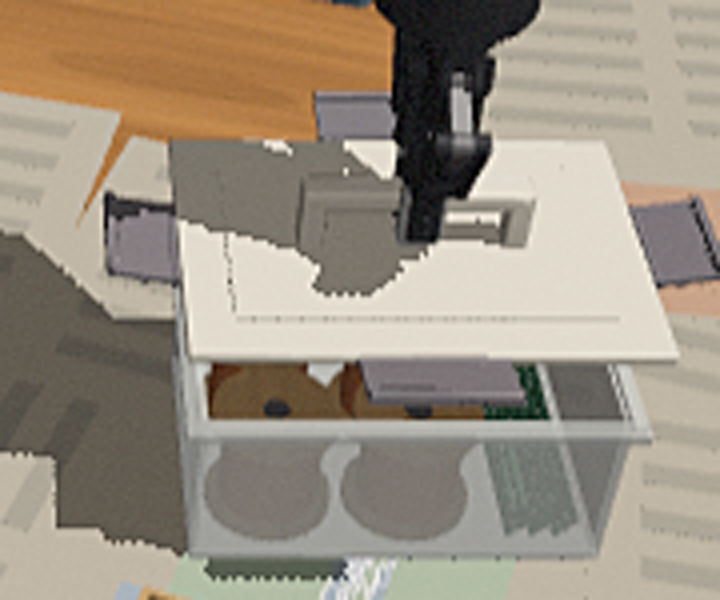

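```bash
python3 - <<'E'
from h import *
L=rect(.168,.228,0)
s=unc([(679,356),(188,355),(168,140),(606,140)],4,310,150)
t=unc([(510,28),(133,540)],5,170,190)
def f(p,us=True,ut=True):
    P=loc(p,L+[0,0,p[3]]);o=[]
    if us:o.append(proj("scene",P)-s)
    if ut:o.append(proj("top",P[[1,3]])-t)
    return np.concatenate(o).ravel()
for k in((True,True),(True,False)):
    q=least_squares(lambda p:f(p,*k),[.545,.2,.33,.15]);print(q.x.round(4),q.fun.reshape(-1,2).round(1).tolist())
q=least_squares(lambda p:f([*p,.1495],True,True),[.545,.2,.33]);print(q.x.round(4),q.fun.reshape(-1,2).round(1).tolist())
E
```

```text
[0.5453 0.2008 0.3268 0.1491] [[0.3, 0.3], [-0.3, -0.2], [-0.1, -0.4], [-0.3, 0.5], [0.1, -0.8], [-0.5, 1.0]]
[0.5437 0.2009 0.3293 0.148 ] [[0.3, 0.1], [0.0, -0.2], [-0.0, -0.3], [-0.4, 0.4]]
[0.5455 0.2008 0.3269] [[0.3, 0.3], [-0.3, -0.3], [-0.1, -0.5], [-0.3, 0.4], [0.1, -0.9], [-0.6, 0.9]]
```

```bash
python3 - <<'E'
from h import *
from cell import r
pi=np.pi
X=[.5456,.2030]
r.move_straight([*X,.20],[pi,0,.328],v=.1)
h=r.move_straight([*X,.1805],v=.03,max_force=7)
s=r.read_state();print(h,s['width'],s['contact_force'],s['ft_torque'],s['ee_pos'],s['t'])
E
```

```text
True 0.1790538202084755 [-0.41888781 -0.88966405  5.29411499] [-0.08930897  0.1054057  -0.01841851] [0.54547448 0.20287321 0.18223178] 10.1583
```

```bash
python3 - <<'E'
from h import *
from cell import r
c=r.camera("scene")["frame"][:,:,::-1]
cv2.imwrite("pics/e_s6.png",cv2.resize(c[170:300,310:490],None,fx=4,fy=4,interpolation=cv2.INTER_CUBIC))
E
```

```text
(no output)
```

View pics/e_s6.png

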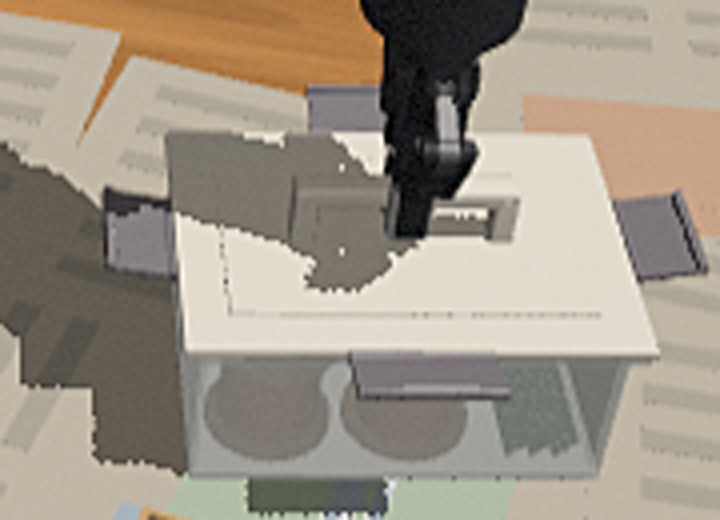

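The plate edge (crop row ~354) covers the flange all along, so the lid looks seated. I'll release it and measure.

```bash
python3 - <<'E'
from h import *
from cell import r
pi=np.pi
r.open_gripper()
p=r.read_state()['ee_pos']
r.move_straight([p[0],p[1],.26],v=.12)
box=[.5454,.2021,.328]
# move toward near clip, clear of view
r.clamp()
P=loc(box,[-.125,0,.24])[0]
r.move_pose(P,[pi,0,box[2]-pi/2])
print(r.read_state()['t'],r.read_state()['width'])
for n in("scene","top"):
    c=r.camera(n);cv2.imwrite(f"pics/f_{n}.png",c["frame"][:,:,::-1])
a=cv2.imread("pics/f_top.png")
cv2.imwrite("pics/f_t6.png",cv2.resize(a[190:310,170:302],None,fx=5,fy=5,interpolation=cv2.INTER_CUBIC))
a=cv2.imread("pics/f_scene.png")
cv2.imwrite("pics/f_s6.png",cv2.resize(a[170:300,310:490],None,fx=4,fy=4,interpolation=cv2.INTER_CUBIC))
E
```

```text
13.75 0.0027447471167167444
```

View pics/f_t6.png

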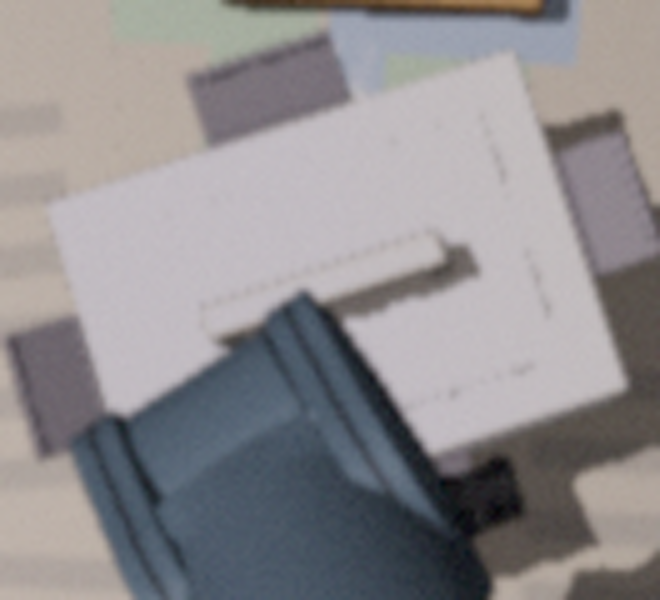

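View pics/f_s6.png

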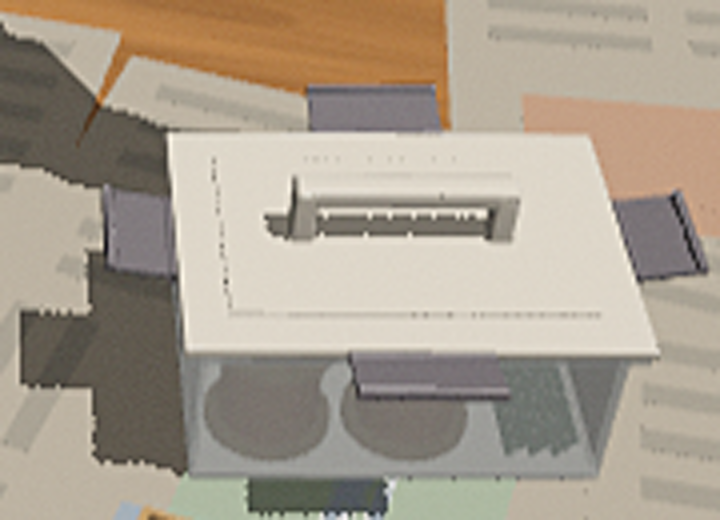

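```bash
python3 - <<'E'
from h import *
L=rect(.168,.228,0)
s=unc([(658,354),(186,351),(167,133),(590,135)],4,310,170)
t=unc([(50,205),(515,52),(627,383)],5,170,190)
def f(p):
    P=loc(p,L+[0,0,p[3]])
    return np.concatenate([proj("scene",P)-s,proj("top",P[:3])-t]).ravel()
q=least_squares(f,[.545,.2,.33,.1]);print(q.x.round(4),q.fun.reshape(-1,2).round(1).tolist())
E
```

```text
[0.5454 0.2024 0.3285 0.1005] [[0.7, -0.1], [-0.5, 0.1], [-0.5, 0.1], [-0.2, 0.3], [-1.0, -0.1], [0.1, -0.8], [0.6, 1.3]]
```

```bash
cat > clip.py <<'E'
from h import *
from cell import r
pi=np.pi
LID=[.5454,.2024,.328]
CL={'near':(-1,0,.086,-pi/2),'far':(1,0,.086,-pi/2),'left':(0,1,.116,0),'right':(0,-1,.116,0)}
def push(n,top=.175):
    ux,uy,h,k=CL[n]; att=[pi,0,LID[2]+k]
    def W(d,z):
        e=h+d+.011
        return loc(LID,[ux*e,uy*e,z+.073])[0]
    r.move_pose(W(.018,top),att)
    r.move_straight(W(.018,.135),v=.15)
    for d,z,v in((.018,.080,.06),(.009,.0625,.05),(.0065,.0625,.03)):
        hit=r.move_straight(W(d,z),v=v,max_force=20)
        s=r.read_state();print(n,d,z,hit,s['contact_force'].round(1),(s['ee_pos']-W(d,z)).round(4))
        if hit: break
    r.move_straight(W(.035,.066),v=.12)
    r.move_straight(W(.035,top),v=.2)
    print(r.read_state()['t'])
def snap(tag):
    a=r.camera("top")["frame"][:,:,::-1];cv2.imwrite(f"pics/{tag}_t.png",cv2.resize(a[190:310,170:302],None,fx=5,fy=5,interpolation=cv2.INTER_CUBIC))
    a=r.camera("scene")["frame"][:,:,::-1];cv2.imwrite(f"pics/{tag}_s.png",cv2.resize(a[170:300,310:490],None,fx=4,fy=4,interpolation=cv2.INTER_CUBIC))
E
python3 - <<'E'
from clip import *
push('near');snap('g')
E
```

```text
near 0.018 0.08 False [1.8 0.5 5.1] [0.0005 0.0003 0.0004]
near 0.009 0.0625 True [ 0.6  0.5 -1.2] [0.0031 0.0013 0.0064]
17.0167
```

View pics/g_s.png

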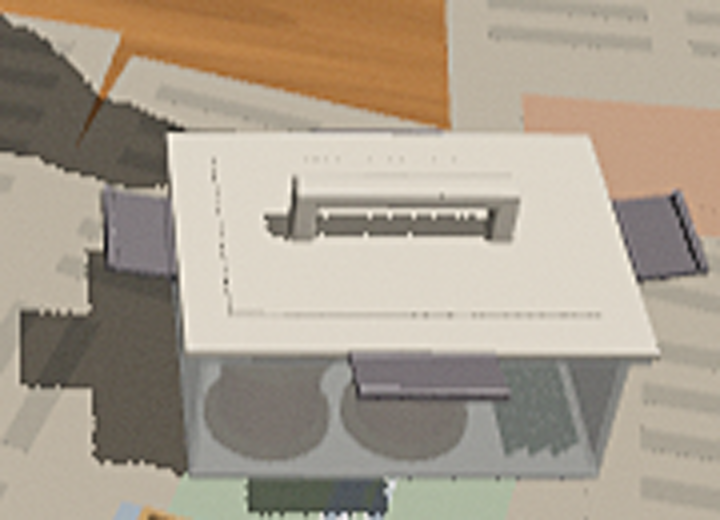

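View pics/g_t.png

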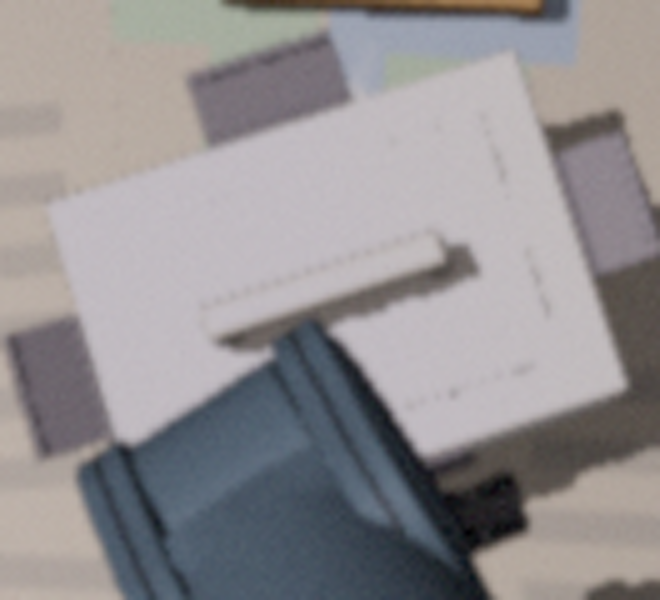

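```bash
python3 - <<'E'
from clip import *
push('far');snap('h')
E
```

```text
far 0.018 0.08 False [-2.3 -1.   3.9] [-0.      0.      0.0003]
far 0.009 0.0625 False [-0.1 -0.2  0.5] [ 0.0002  0.     -0.0001]
far 0.0065 0.0625 False [-1.   0.7 -0.5] [0.0001 0.     0.0002]
21.45
```

View pics/h_s.png

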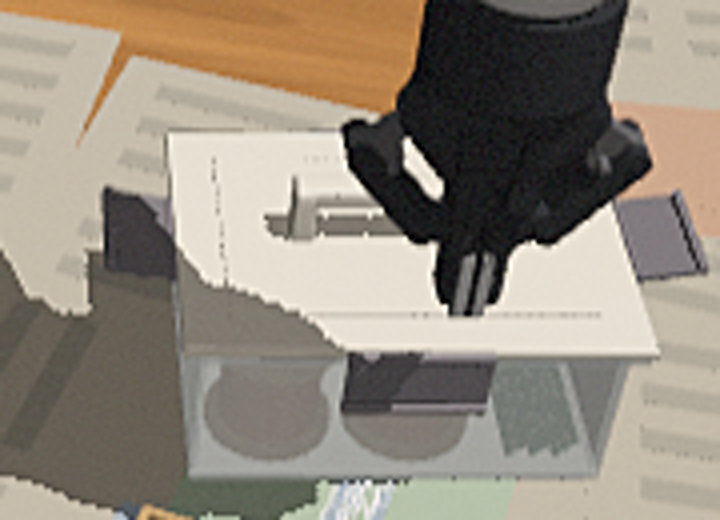

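View pics/h_t.png

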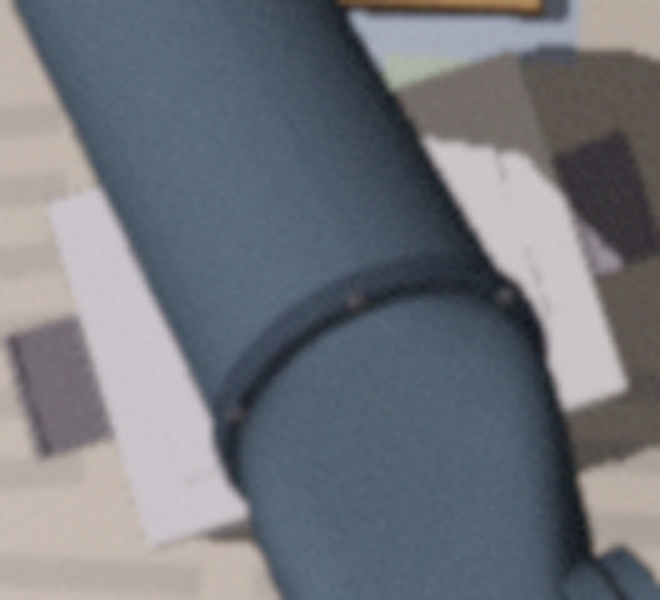

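The far clip now hangs straight (free edge at crop row 413, before it was 397), and the box has not moved. Next are the right and left clips.

```bash
python3 - <<'E'
from clip import *
push('left',.19);push('right',.19)
p=r.read_state()['ee_pos']
r.move_straight([.46,-.12,.33],v=.25);snap('k')
print(r.read_state()['t'])
E
```

```text
left 0.018 0.08 False [-0.8 -0.5  2.8] [-0.0003  0.0003  0.0002]
left 0.009 0.0625 False [ 0.4 -0.6 -0. ] [-0.0002  0.0004 -0.0001]
left 0.0065 0.0625 False [-0.4 -0.1  0.2] [0.0001 0.     0.0002]
26.1167
right 0.018 0.08 False [-0.1  0.1  2.4] [ 0.     -0.0005  0.    ]
right 0.009 0.0625 False [-0.  -0.5 -0. ] [-0.0001 -0.0001 -0.0003]
right 0.0065 0.0625 False [0.2 0.5 0. ] [0.0001 0.0002 0.0002]
30.825
31.9833
```

View pics/k_s.png

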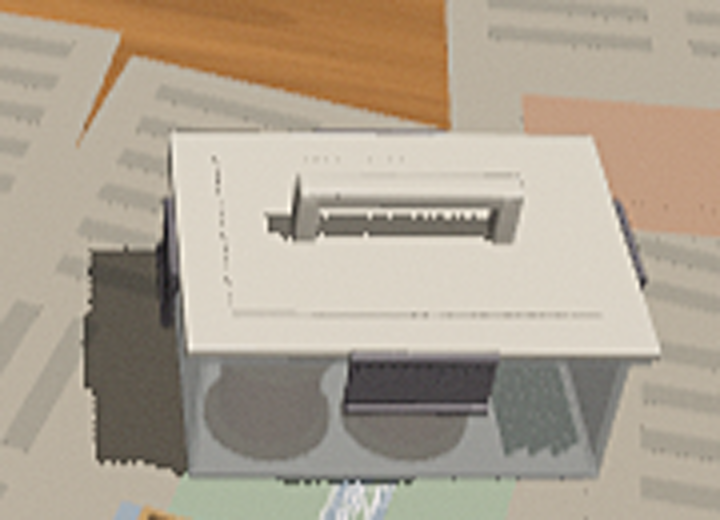

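View pics/k_t.png

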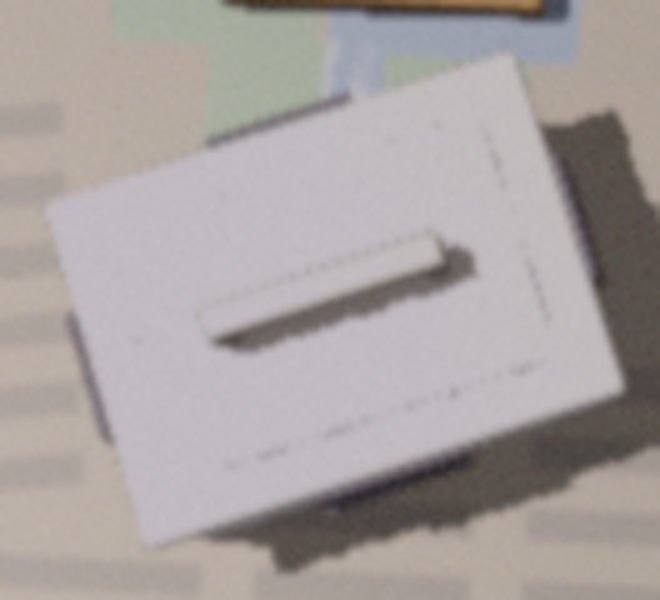

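```bash
python3 - <<'E'
from clip import *
L=rect(.168,.228,0)
s=unc([(658,354),(187,351),(171,132),(592,136)],4,310,170)
t=unc([(48,207),(515,53),(625,385),(148,545)],5,170,190)
def f(p):
    P=loc(p,L+[0,0,p[3]]);return np.concatenate([proj("scene",P)-s,proj("top",P)-t]).ravel()
q=least_squares(f,[.545,.2,.33,.1]);print(q.x.round(4),abs(q.fun).max().round(1))
Z=.0985-.034
for n,pts in dict(far=[[.091,.035,Z],[.091,-.035,Z]],left=[[.03,.121,Z],[-.03,.121,Z]],right=[[.03,-.121,Z],[-.03,-.121,Z]],near=[[-.091,.035,Z],[-.091,-.035,Z]]).items():
    P=loc(q.x,pts);print(n,"s",((proj("scene",P)-[310,170]+.5)*4).round(),"t",((proj("top",P)-[170,190]+.5)*5).round())
a=cv2.imread("pics/a_scene.png");b=r.camera("scene")["frame"][:,:,::-1]
d=cv2.absdiff(a,b).max(2)
for nm,(x,y,w,h) in dict(pot=(255,275,55,55),tray=(320,295,110,80),pad=(140,255,80,55)).items(): print(nm,(d[y:y+h,x:x+w]>60).sum())
print(r.read_state()['contact_force'].round(2))
E
```

```text
[0.5455 0.2032 0.3233 0.1007] 1.1
far s [[487. 417.]
 [344. 416.]] t [[218. 151.]
 [359. 105.]]
left s [[637. 333.]
 [612. 255.]] t [[ 80. 329.]
 [116. 450.]]
right s [[161. 329.]
 [155. 251.]] t [[571. 168.]
 [610. 287.]]
near s [[434. 180.]
 [307. 179.]] t [[331. 516.]
 [475. 468.]]
pot 0
tray 0
pad 90
[0.1  0.25 0.45]
```

```bash
python3 - <<'E'
from clip import *
c=r.camera("scene")["frame"][:,:,::-1];cv2.imwrite("pics/m.png",c)
E
```

```text
(no output)
```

View pics/m.png

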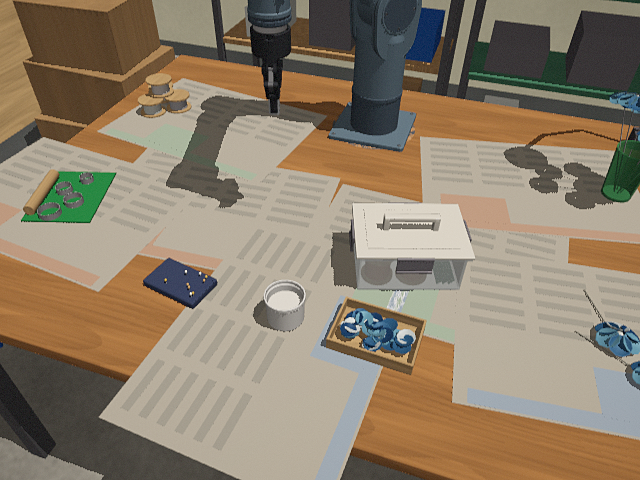

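The pad is still at about (180, 283). The changed pixels come from the lid's old clip, which lay in the compared area. The lid sits on the box at (410, 232), and the arm is clear.

```bash
python3 -c "
from cell import r
print(r.sign_off())"
```

```text
the job is handed in; nothing more can be done
None
```

The box is shut: I laid the lid on the rim under force control, released it, then flipped down the clips in the order near, far, left, right. I handed the job in at about 32 s of the 61 s allowed; it gives no verdict.

**Lid:** The last camera fit puts it about 1 mm from where I measured the box at the start. Its plate top is at 100.7 mm, against a nominal 102, which is within the camera error. Its yaw came out 0.005 rad off, also within the error.

**Clips:** In the pictures all four lie against the box. The far and right free edges are within a few pixels of where closed clips should appear. The near and left free edges are partly hidden, and the top camera showed the same offset of about 2 px on all four clips.

**Near clip push:** This push stopped early on its 20 N limit, but the pictures before and after show that clip snapped down.

**Bystanders and box:** The glue pot and tray areas of the scene image are unchanged. The pad check flagged 90 changed pixels, most likely the lid's old clip inside the compared area, since the pad looks unmoved in the final picture. The box itself shows no visible movement. The arm was clear of everything at hand-in.

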